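Test the donated ball run: let the red ball through

ROBOT

A 6-joint arm with a two-finger parallel gripper is mounted at the origin on the work surface. World frame = base frame: x ahead of the robot, y to its left, z up, the work surface at z = 0. Lengths are in m, angles in rad, forces in N, time in s.
With the tool pointing down it reaches from about 0.35 to 0.95 m from the base axis. Payload 17.4 kg.
Tool frame: the origin (TCP) lies midway between the tips of the shut fingers; the grasp point (between the pads) lies 19 mm behind it; y points along the fingers, z is the direction in which the jaws open and shut, and the axes are right-handed (so a half turn about y gives the same grasp; the last joint's range is limited). The gripper opens to 93 mm and grips with 3 to 60 N. Pads are 15 mm wide; open, the fingers measure 128 mm over their backs; the gripper's body (75 mm by 188 mm) begins 65 mm behind the grasp point.
Start: joints at [-1.168, 0.116, 1.442, -0, 1.584, -0.038], TCP at [0.288, -0.61, 0.191] pointing down, gripper open.
Joint ranges: [-2.83, 2.83], [-0.83, 2.19], [0.07, 2.5], [-1.14, 4.28], [0.01, 3], [-2.97, 2.97]. Speed limits (rad/s): [1.89, 1.89, 2.22, 3.14, 3.14, 3.14].

INTERFACE

Orientations are given as a rotation vector (axis times angle).
In Python, from plant import env gives the robot as it stands.
- The arm moves only by the shell command python3 -m inch 'ROWS' [OPENING]. ROWS is JSON, a list that holds one entry, the list of rows, each a list of 6 numbers: the shift along the tool's x, y, z in cm, then the turn, a rotation vector about the tool's x, y, z in degrees. A call has exactly 10 rows; each row shifts and turns the commanded pose from where the row before left it, along the tool's axes as they then stand; what a row does not reach is not made up. A row lasts 1/12 s, in which the tool goes at most 41.7 mm and 7.16 degrees, less where a joint would pass 70% of its speed; a pose out of reach is approached as far as the arm can. A call is refused whole if a number of a shift passes 4.17 or a number of a turn 7.16, either way. A call with a gripper value outside its range is refused whole. OPENING is the opening, from 0 (shut) to 1 (fully open), set as the call begins (- or left out, the last holds). The fingers move at their own pace and stop on an object; the grip force is fixed at half the most. Time passes only in rows, so rows that do not move let the fingers close, or fill a call up. It gives the time, the measured TCP pose, the force and the opening at its end, in the units of the state.
- env.get_obs(): the state, without advancing time (a new reading comes with each control period).
- env.camera(name): name is "side" or "top" or "wrist"; returns a dict with "frame" (384x512x3 uint8, red, green, blue), "range_z" (384x512 float32, m along the optical axis (not along the pixel's ray), 0 where there is no reading), "camera_matrix" (3x3 intrinsics, pixels), "D" ([k1, k2, p1, p2, k3] as OpenCV has them; the pictures are not rectified), "extrinsics" (4x4, takes a point from world to camera coordinates). Camera axes: x right, y down, z forward; pixel columns grow to the right and rows downward; lengths in m; the calibration is good to about 2 mm. A picture is of the moment at which its call begins.
- env.finish_job(): hands the job in, once; it reports no verdict.
The state is a dict: "clock": time; "qpos": joint angles; "dq": joint speeds; "joint_torque": joint torques, N m; "tool_pos": TCP position; "orientation": TCP orientation; "force": force on the tool from outside, world axes, zero at the start; "moment": the same for the moment, N m; "gripper_width": opening from 0.0 (shut) to 1.0 (fully open).
Only numpy, scipy, OpenCV 4.12 (cv2) and the standard library are available. Lean on these libraries where they do the work, as an engineer would, in place of code of your own. Each camera call takes 0.05 s, during which the arm holds its last target.

TASK

This donated toy ball run must be tested before it goes on sale. With the fingertips, press down the yellow paddle of the lane in which the red ball is waiting, and keep it down until its gate has lifted and the red ball has rolled into the green tray; then let the paddle come back up so that the gate drops shut. Do not touch the balls, leave the other lane's lever alone with the blue ball still waiting behind its gate, and leave all the other goods where they stand.

Things in the scene. Friction and masses are not known exactly. Their poses are not given: they have to be found in the camera images.
- ball_run: Wooden toy ball run, 320 x 130 mm, fixed to the table. Origin on the table under the two gates; z up; x points down the lanes to the green tray, y to the left lane. Lanes 40 mm wide, centred at y = +23 mm (left) and -23 mm (right). Lane floor 75 mm high at the gates, falling at 8 degrees. A white gate tongue at x = 0 in each lane hangs on the inner end of a crosswise wooden rocking lever.
- tray (a point): Middle of the floor of the green catch tray at the low end of the ball run, 127 mm from the gates; the tray is 86 mm long, its walls 78 mm above the table, divided down the middle. A ball's centre rests there about 60 mm above the table, against the far wall. A ball takes under 1 s from gate to tray.
- lever_left: Left wooden rocking lever with its white gate tongue and yellow paddle; origin at its pivot on a post 111 mm high, 85 mm from the lane divider on the +y side. The left lever lifts the left lane's gate. It rocks about the lane direction.
- lever_right: Right rocking lever, the mirror image on the -y side. The right lever lifts the right lane's gate.
- red_ball: Red ball, 30 mm in diameter, about 20 g; origin at its centre. At the start it waits behind (uphill of) the gate of the left or the right lane, its centre about 93 mm above the table.
- blue_ball: Blue ball, 30 mm in diameter, about 20 g; origin at its centre. At the start it waits behind the gate of the other lane.
- paddle_left (a point): Yellow paddle on the outer end of the left lever, 50 (along the lanes) x 44 x 8 mm. The point is the centre of its upper face, at rest 138 mm above the table and 158 mm from the lane divider on the +y side. At rest it slopes 17 degrees up outwards; pressed to the stop it is 46 mm lower, 165 mm from the divider, sloping 17 degrees down. It springs back up.
- paddle_right (a point): Yellow paddle on the outer end of the right lever; the mirror image of the left one, on the ball run's -y side.
- rock_left (a joint): Angle of the left rocking lever (rad): 0 at rest with the gate shut (a spring holds it there), grows as the paddle is pressed down, 0.6 at the stop with the gate fully up. The ball can pass from about 0.4 on. Pressing the paddle takes about 2 N at first and 5 N at the stop.
- rock_right (a joint): Angle of the right rocking lever, the same way.
- mug: Blue ceramic mug, 68 mm across, 75 mm high; origin under its centre. Bystander.
- tin: Brass-coloured tin with a red band, 56 mm across, 80 mm high; origin under its centre. Bystander.
- candlestick: Brass candlestick, foot 64 mm across, 95 mm high; origin under its centre. Bystander.
- pepper_mill: Dark wooden pepper mill, 48 mm across, 100 mm high; origin under its centre. Bystander.
- bowl: White bowl, 120 mm across, 50 mm high; origin under its centre. Bystander.
- vase: Green glass vase, 84 mm across, 150 mm high; origin under its centre. Bystander.

How it is judged:
On the way, in this order (a step that is already met when the one before it is completed fails the run):
1. the fingers press down the paddle of the red ball's lane and its gate lifts (((y of red_ball in the frame of ball_run above 0 m and value of joint rock_left above 0.3 rad and contact force between the fingers and lever_left above 0.5 N) or (y of red_ball in the frame of ball_run below 0 m and value of joint rock_right above 0.3 rad and contact force between the fingers and lever_right above 0.5 N))), for 0.1 s.
2. the red ball has rolled into the green tray (x of red_ball in the frame of ball_run between 0.092 and 0.172 m and z of red_ball in the frame of ball_run between 0.04 and 0.07 m and y of red_ball in the frame of ball_run between -0.045 and 0.045 m), for 0.1 s.
At the end, for the whole second after the job is handed in: The red ball lies still in the green tray, both levers are back at rest (under 0.06 rad, gates shut), the blue ball still waits uphill of its gate, and no other thing has been moved 30 mm (all of step 2 and linear speed of red_ball below 0.05 m/s and value of joint each of rock_left, rock_right below 0.06 rad and x of blue_ball in the frame of ball_run between -0.1 and -0.01 m and z of blue_ball in the frame of ball_run between 0.08 and 0.115 m and distance of each of mug, tin, candlestick, pepper_mill, bowl, vase from where it was at the start of the episode below 0.03 m); the robot touches nothing.
It fails at once if a ball is touched by the robot (contact force between any of the fingers, the arm and red_ball above 0.2 N or contact force between any of the fingers, the arm and blue_ball above 0.2 N).
It fails at once if a ball is lifted out of its lane (z of any of red_ball, blue_ball in the frame of ball_run above 0.12 m).
It fails at once if the lever of the blue ball's lane is pressed (0.12 rad) ((y of red_ball in the frame of ball_run above 0 m and value of joint rock_right above 0.12 rad) or (y of red_ball in the frame of ball_run below 0 m and value of joint rock_left above 0.12 rad)).
It fails at once if the blue ball is let through its gate (x of blue_ball in the frame of ball_run above 0.01 m).
It fails at once if another thing is moved 30 mm or more (distance of any of mug, tin, candlestick, pepper_mill, bowl, vase from where it was at the start of the episode above 0.03 m).
It also fails if it takes over 32 s, if anything falls off the work surface, if the arm or the gripper's body presses on something with over 40 N, if the wrist force passes 120 N, or if a joint passes its speed limit or range.

## Working session

There is one attempt and no reset: what is moved stays moved. The work goes in short steps, Python scripts to look and compute and a shell command to move; the robot and the scene stay as the last step left them, time stands still between calls to the robot, and variables do not carry over. Pictures are saved under pics/ and viewed, and the job is handed in when it is done.

```bash
mkdir -p pics; ls; python3 - <<'E'
from plant import env
import cv2,numpy as np
o=env.get_obs(); print(o)
for n in ("side","top"):
    c=env.camera(n); cv2.imwrite(f"pics/{n}0.png",c["frame"][:,:,::-1]); np.savez(f"{n}0.npz",**c)
    print(n,c["camera_matrix"],c["D"],c["extrinsics"])
E
```

```text
pics
{'clock': 0.0, 'qpos': array([-1.16782169e+00,  1.16495481e-01,  1.44224026e+00,  1.60731539e-05,
        1.58399293e+00, -3.78114666e-02]), 'dq': array([-3.34222291e-04, -4.62161570e-04, -9.95607481e-05,  1.13118489e-03,
        1.31692972e-04,  4.60284255e-04]), 'joint_torque': array([-4.02433507e-03, -7.21256876e+01, -6.22623181e+01,  7.78388442e-02,
        2.38155836e-02, -1.12119244e-04]), 'tool_pos': array([ 0.28789073, -0.61027929,  0.18991432]), 'orientation': array([-0.44318661,  1.97850013, -1.97623047]), 'force': array([-0.18955067,  0.14360866,  0.87526804]), 'moment': array([-0.04280573, -0.01224106, -0.00158535]), 'gripper_width': 0.9970488845121972}
side [[348.54584297   0.         253.49324673]
 [  0.         348.54584297 195.7726685 ]
 [  0.           0.           1.        ]] [-0.04048432  0.          0.          0.          0.        ] [[-0.9163658  -0.40027716  0.00720583  0.5059859 ]
 [-0.24390929  0.54393459 -0.80289689  0.22205634]
 [ 0.31746179 -0.73750482 -0.59607437  0.69592327]
 [ 0.          0.          0.          1.        ]]
top [[387.426012     0.         253.72795569]
 [  0.         387.426012   190.33917751]
 [  0.           0.           1.        ]] [-0.05301957  0.          0.          0.          0.        ] [[ 0.00317517 -0.99979195  0.02014879 -0.02573314]
 [-0.99074567 -0.00587926 -0.135604    0.59309237]
 [ 0.13569424 -0.01953176 -0.99055822  1.11110122]
 [ 0.          0.          0.          1.        ]]
```

View pics/top0.png

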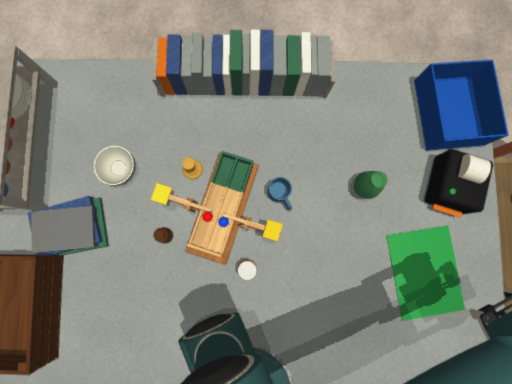

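View pics/side0.png

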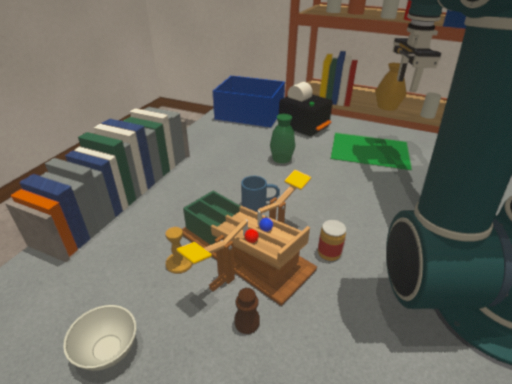

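The top view shows the tray at (236,170), red ball at (208,216) in the left (+y) lane, blue ball at (224,222), and yellow paddles at (161,194) and (272,231). The side view agrees: red is on the same side as the near paddle at (194,253).

```bash
cat > h.py <<'E'
import cv2,numpy as np
def ray(c,uv):
    p=cv2.undistortPoints(np.array([[uv]],float),c["camera_matrix"],c["D"])[0,0]
    E=c["extrinsics"];R=E[:3,:3];t=E[:3,3]
    return -R.T@t, R.T@np.array([p[0],p[1],1.])
def plane(c,uv,z):
    o,d=ray(c,uv); return o+d*(z-o[2])/d[2]
def tri(a,b):
    A=[];y=[]
    for o,d in(a,b):
        d=d/np.linalg.norm(d);P=np.eye(3)-np.outer(d,d);A.append(P);y.append(P@o)
    x=np.linalg.lstsq(np.vstack(A),np.hstack(y),rcond=None)[0]
    return x,[np.linalg.norm(P@x-q) for P,q in zip(A,y)]
def blobs(c,lo,hi,amin=15):
    h=cv2.cvtColor(c["frame"],cv2.COLOR_RGB2HSV)
    m=cv2.inRange(h,lo,hi); n,l,s,ce=cv2.connectedComponentsWithStats(m)
    return [(ce[i].round(1),s[i,4],s[i,:4]) for i in range(1,n) if s[i,4]>=amin],l
E
python3 - <<'E'
from h import *
C={n:dict(np.load(n+"0.npz")) for n in("top","side")}
for n in C:
    for k,lo,hi in(("yel",(22,180,120),(32,255,255)),("red",(0,200,120),(4,255,255)),("blue",(112,180,80),(125,255,255))):
        for b in blobs(C[n],lo,hi)[0]:
            u,v=b[0]; z={"yel":.138}.get(k,.093)
            print(n,k,b[0],b[1],plane(C[n],b[0],z).round(4),C[n]["range_z"][int(v),int(u)])
E
```

```text
top yel [161.1 193.4] 260 [0.57   0.2301 0.138 ] 1.0451965
top yel [272.2 229.9] 264 [ 0.4729 -0.0711  0.138 ] 1.040949
top red [207. 216.] 69 [0.5126 0.109  0.093 ] 1.0691527
top blue [223.4 221.4] 44 [0.4977 0.0627 0.093 ] 1.0698243
side yel [324.6  75.5] 200 [ 0.6029 -0.8474  0.138 ] 1.7918822
side yel [297.3 179.3] 274 [ 0.4701 -0.0642  0.138 ] 0.8147849
side yel [193.4 252.2] 436 [0.5676 0.2351 0.138 ] 0.61750025
side red [251.2 235.2] 125 [0.5107 0.1084 0.093 ] 0.70868224
side blue [265.7 222.6] 63 [0.4981 0.0593 0.093 ] 0.7384988
```

```bash
python3 - <<'E'
from h import *
from plant import env
from scipy.spatial.transform import Rotation as R
C={n:dict(np.load(n+"0.npz")) for n in("top","side")}
L,e=tri(ray(C["top"],(161.1,193.4)),ray(C["side"],(193.4,252.2)))
Rr,e2=tri(ray(C["top"],(272.2,229.9)),ray(C["side"],(297.3,179.3)))
print(L,e,Rr,e2)
m=(L+Rr)/2; y=(L-Rr)[:2]; print("span",np.linalg.norm(y)); y/=np.linalg.norm(y); x=np.array([y[1],-y[0]])
print("mid",m,"x",x,"yaw",np.degrees(np.arctan2(x[1],x[0])))
for n,a,b in(("red",(207,216),(251.2,235.2)),("blue",(223.4,221.4),(265.7,222.6))):
    p,_=tri(ray(C["top"],a),ray(C["side"],b)); d=p[:2]-m[:2]; print(n,p,d@x,d@y)
o=env.get_obs(); M=R.from_rotvec(o["orientation"]).as_matrix(); print(M.round(3))
for r in(.158,.162,.165):
    t=np.r_[m[:2]+y*r,.25]; print(r,t,"tool cm",((t-o["tool_pos"])@M*100).round(2))
print("jaw angle",np.degrees(np.arctan2(M[1,2],M[0,2])))
E
```

```text
[0.57059398 0.23113049 0.13304505] [np.float64(4.408100239465194e-05), np.float64(4.408100239502339e-05)] [ 0.47256801 -0.07155882  0.13287974] [np.float64(0.0005334073946884037), np.float64(0.000533407394688404)]
span 0.31816647827151995
mid [0.52158099 0.07978584 0.13296239] x [ 0.95135512 -0.30809648] yaw -17.944552654822772
red [0.51165436 0.10864582 0.09301596] -0.018335413138005185 0.024397733302591467
blue [0.49722553 0.06249549 0.09593516] -0.01784360042845476 -0.02395308796994024
[[-0.904 -0.     0.427]
 [-0.427  0.001 -0.904]
 [-0.    -1.    -0.001]]
0.158 [0.57026023 0.23009995 0.25      ] tool cm [-61.39  -5.93 -63.96]
0.162 [0.57149262 0.23390537 0.25      ] tool cm [-61.67  -5.93 -64.26]
0.165 [0.57241691 0.23675943 0.25      ] tool cm [-61.87  -5.93 -64.47]
jaw angle -64.74400676351674
```

```bash
python3 -m inch '[[[0,-0.6,0,0,-4.7,0],[0,-0.6,0,0,-4.7,0],[0,-0.6,0,0,-4.7,0],[0,-0.6,0,0,-4.7,0],[0,-0.6,0,0,-4.7,0],[0,-0.6,0,0,-4.7,0],[0,-0.6,0,0,-4.7,0],[0,-0.6,0,0,-4.7,0],[0,-0.6,0,0,-4.7,0],[0,-0.6,0,0,-4.7,0]]]' 0
cat > d.py <<'E'
import sys,numpy as np
from plant import env
from scipy.spatial.transform import Rotation as R
o=env.get_obs(); M=R.from_rotvec(o["orientation"]).as_matrix()
t=np.array([.5715,.2339,float(sys.argv[1])])
print(o["clock"],o["tool_pos"].round(4),o["force"].round(2),o["gripper_width"],"delta cm",((t-o["tool_pos"])@M*100).round(2),"jaw",np.degrees(np.arctan2(M[1,2],M[0,2])).round(1),"y axis",M[:,1].round(3))
E
python3 d.py .25
```

```text
clock: 0.93
tool_pos: [0.2879, -0.6104, 0.2505]
orientation: [-1.049, 1.431, -1.43]
force: [-0.2, 0.1, 0.7]
gripper_width: 0.335
0.9333 [ 0.2879 -0.6104  0.2505] [-0.22  0.05  0.69] 0.33457875272992177 delta cm [-89.05   0.1    1.64] jaw -17.5 y axis [-0.     0.001 -1.   ]
```

```bash
python3 -m inch '[[[-3,0,0.05,0,0,0],[-3,0,0.05,0,0,0],[-3,0,0.05,0,0,0],[-3,0,0.05,0,0,0],[-3,0,0.05,0,0,0],[-3,0,0.05,0,0,0],[-3,0,0.05,0,0,0],[-3,0,0.05,0,0,0],[-3,0,0.05,0,0,0],[-3,0,0.05,0,0,0]]]' 0
python3 d.py .25
```

```text
clock: 1.77
tool_pos: [0.3843, -0.3248, 0.2504]
orientation: [-1.046, 1.434, -1.433]
force: [-0.1, -1.1, 0.2]
gripper_width: 0.007
1.7667 [ 0.3843 -0.3248  0.2504] [-0.14 -1.07  0.25] 0.007415312516525948 delta cm [-5.892e+01  5.000e-02  8.000e-01] jaw -17.8 y axis [-0.  0. -1.]
```

```bash
python3 -m inch '[[[-3,0,0.05,0,0,0],[-3,0,0.05,0,0,0],[-3,0,0.05,0,0,0],[-3,0,0.05,0,0,0],[-3,0,0.05,0,0,0],[-3,0,0.05,0,0,0],[-3,0,0.05,0,0,0],[-3,0,0.05,0,0,0],[-3,0,0.05,0,0,0],[-3,0,0.05,0,0,0]]]' 0
python3 d.py .25
```

```text
clock: 2.6
tool_pos: [0.4805, -0.0405, 0.2505]
orientation: [-1.046, 1.434, -1.434]
force: [0.5, -0.4, -0.1]
gripper_width: 0.006
2.6 [ 0.4805 -0.0405  0.2505] [ 0.5  -0.4  -0.13] 0.005854064174839907 delta cm [-28.91   0.05   0.31] jaw -17.7 y axis [-0.  0. -1.]
```

```bash
python3 -m inch '[[[-3.2,0,0.04,0,0,0],[-3.2,0,0.04,0,0,0],[-3.2,0,0.04,0,0,0],[-3.2,0,0.04,0,0,0],[-3.2,0,0.04,0,0,0],[-3.2,0,0.04,0,0,0],[-3.2,0,0.04,0,0,0],[-3.2,0,0.03,0,0,0],[-3.2,0,0,0,0,0],[0,0,0,0,0,0]]]' 0
python3 d.py .16; python3 - <<'E'
from plant import env
import cv2,numpy as np
a=[env.camera(n)["frame"] for n in("side","top")]
cv2.imwrite("pics/s1.png",cv2.resize(a[0],(800,600))[:,:,::-1]);cv2.imwrite("pics/t1.png",a[1][:,:,::-1])
E
```

```text
clock: 3.43
tool_pos: [0.5716, 0.2354, 0.2492]
orientation: [-1.049, 1.433, -1.431]
force: [-0.4, 0.8, 0.3]
gripper_width: 0.002
3.4333 [0.5716 0.2354 0.2492] [-0.37  0.76  0.26] 0.0024357581416105637 delta cm [0.14 8.92 0.06] jaw -17.6 y axis [-0.002  0.    -1.   ]
```

View pics/s1.png

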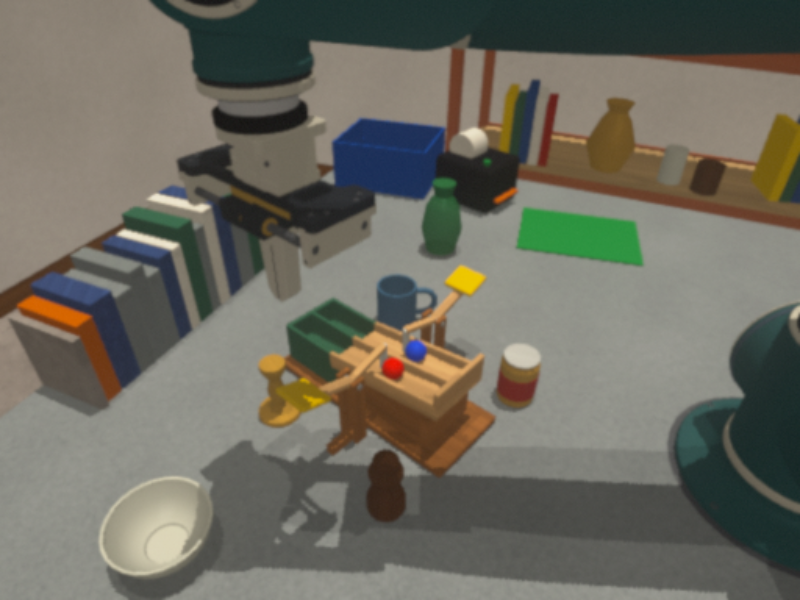

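The shut fingertips at (285,290) hang over the left paddle at (300,393); the balls still wait at (393,367) and (415,350).

```bash
python3 -m inch '[[[0,1,0,0,0,0],[0,1,0,0,0,0],[0,1,0,0,0,0],[0,1,0,0,0,0],[0,1,0,0,0,0],[0,1,0,0,0,0],[0,1,0,0,0,0],[0,1,0,0,0,0],[0,0.8,0,0,0,0],[0,0,0,0,0,0]]]' 0
python3 d.py .098; python3 - <<'E'
from plant import env
import cv2
a=env.camera("side")["frame"]
cv2.imwrite("pics/s2.png",cv2.resize(a[150:350,100:350],(750,600))[:,:,::-1])
E
```

```text
clock: 4.37
tool_pos: [0.5705, 0.2311, 0.1605]
orientation: [-1.049, 1.435, -1.433]
force: [-0.5, -0.7, 0.3]
gripper_width: 0.007
4.3667 [0.5705 0.2311 0.1605] [-0.53 -0.72  0.33] 0.007039655960014514 delta cm [-0.31  6.25  0.02] jaw -17.7 y axis [-0.002 -0.001 -1.   ]
```

View pics/s2.png

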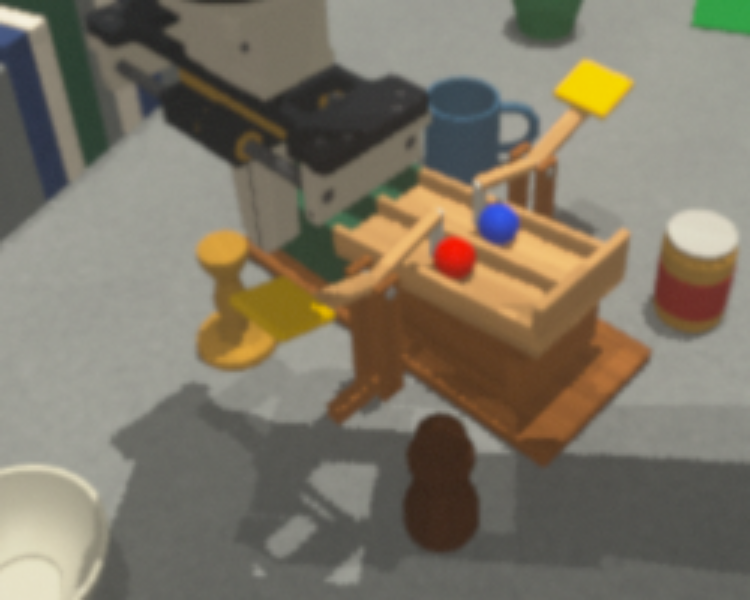

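```bash
python3 -m inch '[[[-0.1,1,0,0,0,0],[-0.1,1,0,0,0,0],[-0.1,1,0,0,0,0],[0,0.8,0,0,0,0],[0,0.8,0,0,0,0],[0,0.6,0,0,0,0],[0,0.6,0,0,0,0],[0,0.3,0,0,0,0],[0,0,0,0,0,0],[0,0,0,0,0,0]]]' 0
python3 d.py .098; python3 - <<'E'
from plant import env
import cv2
a=env.camera("side")["frame"]
cv2.imwrite("pics/s3.png",cv2.resize(a[150:350,100:350],(750,600))[:,:,::-1])
E
```

```text
clock: 5.25
tool_pos: [0.572, 0.234, 0.1018]
orientation: [-1.047, 1.434, -1.434]
force: [-0.6, -1.0, 1.2]
gripper_width: 0.002
5.25 [0.572  0.234  0.1018] [-0.58 -1.04  1.2 ] 0.0018685744624910754 delta cm [ 0.03  0.38 -0.04] jaw -17.7 y axis [-0. -0. -1.]
```

View pics/s3.png

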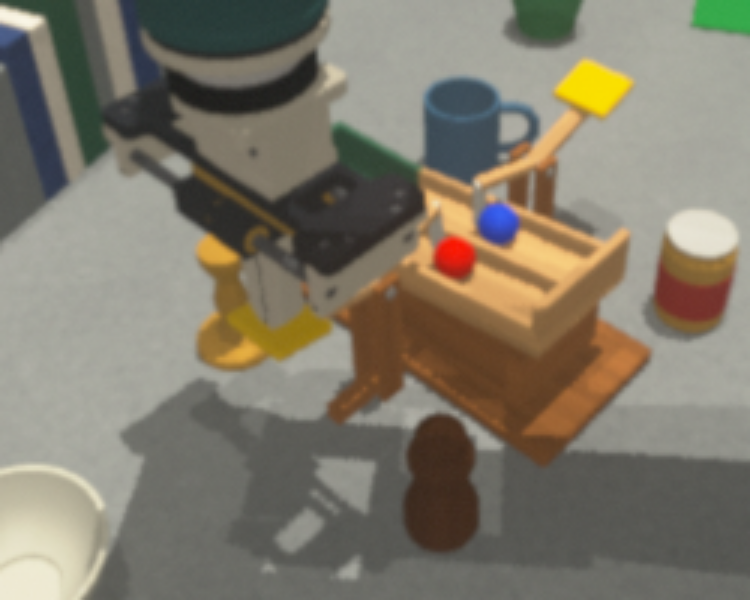

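```bash
python3 - <<'E'
from h import *
from plant import env
for n in("side","top"):
    c=env.camera(n); bl,l=blobs(c,(22,150,60),(32,255,255),60)
    for b in bl: print(n,b)
    E=c["extrinsics"]
    h=cv2.cvtColor(c["frame"],cv2.COLOR_RGB2HSV)
    for (u,v) in ([(190,256),(183,257),(190,265),(200,262),(205,258),(192,255),(188,240),(192,250),(246,223)] if n=="side" else []):
        o,d=ray(c,(u,v)); z=c["range_z"][v,u]; print((u,v),h[v,u],(o+d*z).round(4))
    cv2.imwrite(f"pics/{n}4.png",cv2.resize(c["frame"][150:350,100:350],(750,600))[:,:,::-1])
o=env.get_obs();print(o["force"],o["tool_pos"])
E
```

```text
side (array([497.1, 103.7]), np.int32(936), array([481,  81,  31,  48], dtype=int32))
side (array([297.3, 179.1]), np.int32(294), array([285, 170,  26,  19], dtype=int32))
side (array([192.7, 259.9]), np.int32(299), array([176, 252,  34,  18], dtype=int32))
(190, 256) [ 19  50 128] [0.5673 0.2466 0.1394]
(183, 257) [ 23 215 147] [0.5834 0.2462 0.1296]
(190, 265) [ 23 218 152] [0.5613 0.258  0.1304]
(200, 262) [ 23 222 149] [0.5505 0.2428 0.1278]
(205, 258) [ 23 224 146] [0.5487 0.2286 0.125 ]
(192, 255) [ 20  45 130] [0.5613 0.2485 0.1463]
(188, 240) [ 18  46 128] [0.5665 0.2468 0.1787]
(192, 250) [ 19  47 130] [0.5605 0.2476 0.1581]
(246, 223) [ 17  65 150] [0.5251 0.1026 0.1167]
top (array([272.2, 229.9]), np.int32(285), array([263, 220,  20,  21], dtype=int32))
[-1.43902131 -2.1047701   1.87731386] [0.57206471 0.23403248 0.10200488]
```

View pics/side4.png

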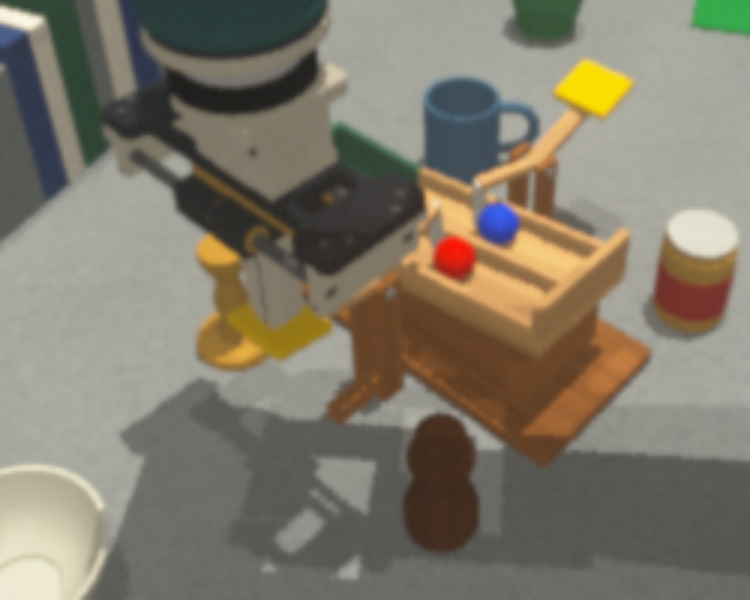

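The paddle face now reads about z 0.127–0.130, only ~1 cm down. The finger bottom is at about z 0.13 in the picture, though the reported TCP is 0.102, so those two disagree by ~25 mm. I'll go on in small steps, using the picture and force rather than TCP z.

```bash
python3 -m inch '[[[0,0.3,0,0,0,0],[0,0.3,0,0,0,0],[0,0.3,0,0,0,0],[0,0.3,0,0,0,0],[0,0.3,0,0,0,0],[0,0,0,0,0,0],[0,0,0,0,0,0],[0,0,0,0,0,0],[0,0,0,0,0,0],[0,0,0,0,0,0]]]' 0
python3 - <<'E'
from h import *
from plant import env
c=env.camera("side"); bl,l=blobs(c,(22,150,60),(32,255,255),60)
for b in bl:
    print(b)
    if b[0][0]<250 :
        i=l[int(b[0][1]),int(b[0][0])]; 
        for (v,u) in np.argwhere(l==(i if i else -1))[::25]:
            o,d=ray(c,(u,v)); print((u,v),(o+d*c["range_z"][v,u]).round(4))
cv2.imwrite("pics/s5.png",cv2.resize(c["frame"][150:350,100:350],(750,600))[:,:,::-1])
c=env.camera("wrist");cv2.imwrite("pics/w5.png",c["frame"][:,:,::-1])
E
```

```text
clock: 6.23
tool_pos: [0.5719, 0.2341, 0.0867]
orientation: [-1.047, 1.434, -1.434]
force: [-0.2, 1.7, 1.8]
gripper_width: 0.008
(array([496.8, 105.5]), np.int32(857), array([481,  84,  31,  45], dtype=int32))
(array([297.3, 179.1]), np.int32(294), array([285, 170,  26,  19], dtype=int32))
(array([191.6, 266.3]), np.int32(309), array([176, 257,  33,  20], dtype=int32))
(np.int64(183), np.int64(257)) [0.5938 0.2336 0.1129]
(np.int64(177), np.int64(261)) [0.5984 0.2466 0.1129]
(np.int64(198), np.int64(262)) [0.5617 0.2332 0.1134]
(np.int64(202), np.int64(263)) [0.5532 0.2332 0.1145]
(np.int64(201), np.int64(264)) [0.5547 0.2346 0.1125]
(np.int64(197), np.int64(265)) [0.5597 0.2402 0.1132]
(np.int64(192), np.int64(266)) [0.567  0.2455 0.1127]
(np.int64(190), np.int64(267)) [0.5685 0.2497 0.1136]
(np.int64(190), np.int64(268)) [0.5673 0.2517 0.1136]
(np.int64(193), np.int64(269)) [0.5609 0.2519 0.1141]
(np.int64(198), np.int64(270)) [0.5512 0.2507 0.1146]
(np.int64(192), np.int64(272)) [0.5592 0.2581 0.1133]
(np.int64(196), np.int64(274)) [0.5514 0.2577 0.1113]
```

View pics/s5.png

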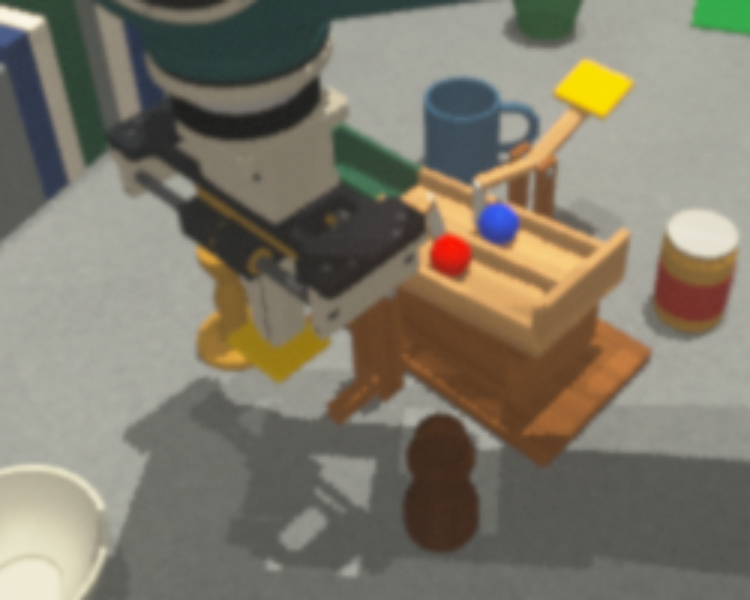

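View pics/w5.png

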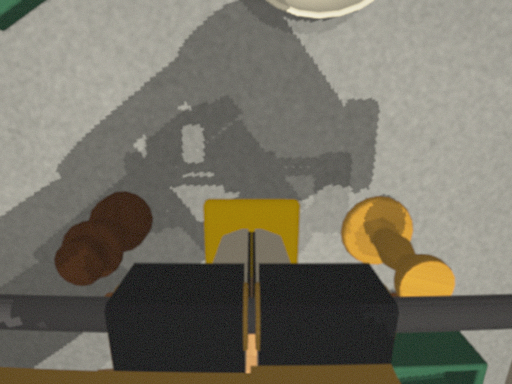

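The paddle is now level at z ≈ 0.113, about half way. The wrist view shows the fingers centred on it, and the red ball at (450,255) has started to shift. Lowering on towards the stop.

```bash
python3 -m inch '[[[0,0.4,0,0,0,0],[0,0.4,0,0,0,0],[0,0.4,0,0,0,0],[0,0.3,0,0,0,0],[0,0.1,0,0,0,0],[0,0,0,0,0,0],[0,0,0,0,0,0],[0,0,0,0,0,0],[0,0,0,0,0,0],[0,0,0,0,0,0]]]' 0
python3 - <<'E'
from h import *
from plant import env
c=env.camera("side")
cv2.imwrite("pics/s6.png",cv2.resize(c["frame"][150:350,100:350],(750,600))[:,:,::-1])
E
```

```text
clock: 7.17
tool_pos: [0.5721, 0.2342, 0.0708]
orientation: [-1.046, 1.433, -1.434]
force: [2.2, 4.8, 3.2]
gripper_width: 0.006
```

View pics/s6.png

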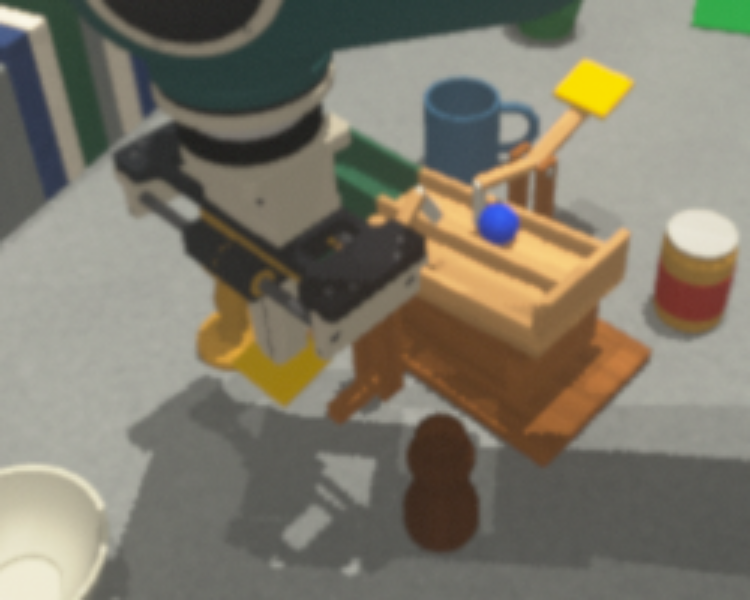

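The red ball has left its place, the gate tongue is raised at (428,203), and the blue ball still waits at (498,222). I'll hold, and look for the red ball in the tray.

```bash
python3 -m inch '[[[0,0,0,0,0,0],[0,0,0,0,0,0],[0,0,0,0,0,0],[0,0,0,0,0,0],[0,0,0,0,0,0],[0,0,0,0,0,0],[0,0,0,0,0,0],[0,0,0,0,0,0],[0,0,0,0,0,0],[0,0,0,0,0,0]]]' 0
python3 - <<'E'
from h import *
from plant import env
for n in("side","top","wrist"):
    c=env.camera(n)
    for lo,hi in(((0,200,60),(4,255,255)),((176,200,60),(180,255,255))):
        for b in blobs(c,lo,hi,5)[0]: print(n,b,plane(c,b[0],.06) )
    cv2.imwrite(f"pics/{n}7.png",c["frame"][:,:,::-1])
E
```

```text
clock: 8.05
tool_pos: [0.572, 0.2341, 0.0707]
orientation: [-1.046, 1.434, -1.434]
force: [2.7, 3.9, 2.1]
gripper_width: 0.005
top (array([ 11.9, 122.5]), np.int32(15), array([ 11, 119,   3,   8], dtype=int32)) [0.79349566 0.71023732 0.06      ]
top (array([227.6, 161.1]), np.int32(70), array([223, 157,  10,   9], dtype=int32)) [0.67717195 0.05472839 0.06      ]
```

View pics/top7.png

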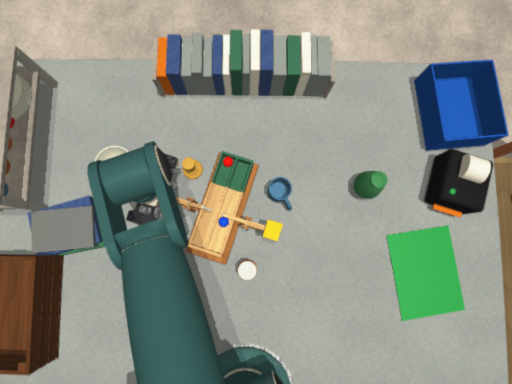

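The red ball is in the left half of the tray at (228,161), which puts it at run x ≈ 0.156, y ≈ 0.024. Blue is still at (223,222). Lifting off now.

```bash
python3 -m inch '[[[0,-0.5,0,0,0,0],[0,-0.8,0,0,0,0],[0,-0.8,0,0,0,0],[0,-0.8,0,0,0,0],[0,-0.8,0,0,0,0],[0,-1,0,0,0,0],[0,-1,0,0,0,0],[0,-1.5,0,0,0,0],[0,-1.5,0,0,0,0],[0,-1.5,0,0,0,0]]]' 0
python3 -m inch '[[[0,-1.5,0,0,0,0],[0,-1.5,0,0,0,0],[0,-1.5,0,0,0,0],[0,-1.5,0,0,0,0],[0,-1,0,0,0,0],[0,0,0,0,0,0],[0,0,0,0,0,0],[0,0,0,0,0,0],[0,0,0,0,0,0],[0,0,0,0,0,0]]]' 0
python3 - <<'E'
from h import *
from plant import env
for n in("side","top"):
    c=env.camera(n)
    for b in blobs(c,(0,200,60),(4,255,255),5)[0]: print(n,b[0],b[1],plane(c,b[0],.06) )
    for b in blobs(c,(112,180,80),(125,255,255))[0]: print(n,"blue",b[0])
    for b in blobs(c,(22,150,60),(32,255,255),60)[0]: print(n,"yel",b[0])
    cv2.imwrite(f"pics/{n}8.png",c["frame"][:,:,::-1])
print(env.get_obs()["force"])
E
```

```text
clock: 9.03
tool_pos: [0.572, 0.2342, 0.1745]
orientation: [-1.046, 1.433, -1.433]
force: [1.3, -0.1, 0.1]
gripper_width: 0.004
clock: 9.87
tool_pos: [0.5718, 0.2341, 0.2417]
orientation: [-1.048, 1.434, -1.434]
force: [1.0, 0.0, 0.0]
gripper_width: 0.008
side [198.2 210.8] 70 [0.67603469 0.04996007 0.06      ]
side blue [265.9 222.5]
side yel [325.1  75.3]
side yel [497.6 100.9]
side yel [297.4 179.1]
side yel [193.4 252.6]
top [ 11.9 122.5] 15 [0.79349566 0.71023732 0.06      ]
top [227.6 161.1] 70 [0.67717195 0.05472839 0.06      ]
top blue [223.2 221.5]
top yel [164.9 191.6]
top yel [272.2 229.9]
[-1.4043193  -0.65093773 -0.92084401]
```

View pics/side8.png

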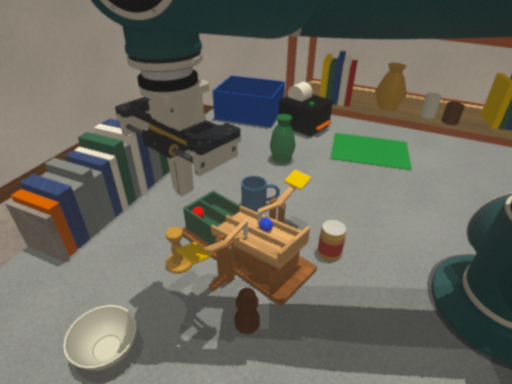

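The left paddle is back at rest: its side-view pixel is (193,253), the same as at the start. Red lies in the tray at (198,211), blue is unmoved at (266,223), and the other goods stand where they did. Handing in.

```bash
python3 -c "
from plant import env
print(env.finish_job())"
```

```text
the job is handed in; nothing more can be done
None
```

The red ball was waiting in the left lane. I pressed the left yellow paddle with the shut fingertips until the gate lifted and the ball rolled into the green tray, then lifted clear so the gate dropped shut. I handed the job in at about 10 s of the 32 s allowed; it gave no verdict.

**Last checks before hand-in:**
- **Red ball:** it was in the tray at run x ≈ 0.156, y ≈ 0.024, and its top-view pixel did not change between the last two looks.
- **Levers:** the left paddle was back at its starting pixel within 0.4 px in the side view. The right paddle never moved.
- **Blue ball:** it was still behind its gate, within 0.3 px of its starting place.
- **Other goods:** all six looked unmoved. I judged this by eye from the pictures and did not measure it.
- **Arm:** the fingers were well clear of everything, with the TCP at z = 0.24.

**One disagreement:** while pressing, the fingertips looked about 25 mm higher in the images than the reported TCP height. I did not find out why, so I judged the press by the pictures and the measured force. The force stayed under about 7 N at every reading.

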